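# Load the capacitor tester's carousel, index it one click and unload the passed part

### The job

At the capacitor tester, slide the untested black-topped capacitor along its lane, without lifting it, until it is fully home in the empty wheel pocket at the lane's end; then turn the wheel one click clockwise as seen from above, and no further (the red-knobbed post is its handle). Only after that take the green-topped capacitor out of the wheel and set it down gently, upright, in the free green-lined cell of the grey crate. Leave the orange-topped capacitor in its pocket and the ones already in the crate standing in their cells.

Things in the scene. Friction and masses are not known exactly. Their poses are not given: they have to be found in the camera images.
- changer: Fixed tester base. Origin on the table top on the wheel's upright axis, z up, +y from there out along the middle of the feed lane. Lane: flat dark steel track, floor 41.5 mm above the table, from y = 161 to 361 mm, open at both ends, 60 mm wide between yellow side rails 6 mm thick and 25 mm high above its floor.
- wheel (a joint): Turn of the dark steel wheel (316 mm diameter, top face 40 mm above the table), rad; 0 at the start, grows clockwise seen from above. Sprung click stops at 0, 1.047 and 2.094 (60 degrees apart), end stops at -0.1 and 2.2. It takes up to 0.4 N m to turn; past half way it is drawn on into the next stop and held there. Low black hub in the middle, 100 mm diameter, top 75 mm above the table.
- load_pocket (a point): Floor centre (40 mm above the table) of the empty pocket facing the lane at the start; turns with the wheel. There are six alike, 60 degrees apart, centred 120 mm from the axis, open outwards and at the top, with white side walls 58 mm apart and a back wall, all 30 mm high (to 70 mm above the table). A capacitor touching the back wall is centred.
- post (a point): Centre of the red ball knob (26 mm diameter) on top of an 18 mm diameter upright steel post that stands on the wheel, 100 mm from the axis; 135 mm above the table (knob top 148 mm), post foot on the wheel at 40 mm. At the start the post is 150 degrees counter-clockwise (from above) from the load pocket, between two empty pockets. It turns with the wheel.
- fresh: Untested capacitor with black top and no band: upright blue cylinder, 50 mm diameter, 100 mm high (two 6 mm terminals on top), about 0.28 kg, standing in the feed lane. Origin at the centre of its underside, z up along it.
- passed: Tested capacitor with green top and green band, same size and weight, standing in the wheel in one of the two pockets that follow the load pocket clockwise. Origin at the centre of its underside, z up along it.
- soaking: Capacitor with orange top and orange band, same size, in the other of these two pockets; it stays in its pocket. Origin at the centre of its underside.
- crate: Fixed grey crate, 190 x 190 mm, 50 mm high, open at the top, walls and dividers 5 mm thick, with 2 x 2 cells of 87 mm square, cell centres at x, y = +-46 mm. Origin at the centre of its underside on the table, x and y along its sides, z up.
- liner: Green liner plate, 70 x 70 x 2 mm, on the floor of the one free cell, marking it. Origin at the centre of its underside, 5 mm above the table, at the cell's centre; its top is 7 mm above the table. Its sides are roughly parallel to the crate's.
- stock0: Green-topped capacitor already in the crate, same size, standing in one of the three occupied cells. Origin at the centre of its underside.
- stock1: Green-topped capacitor already in the crate, same size, standing in one of the three occupied cells. Origin at the centre of its underside.
- stock2: Green-topped capacitor already in the crate, same size, standing in one of the three occupied cells. Origin at the centre of its underside.
There are look-alikes about, which are no part of the job. Leave any yellow look-alike of the stock1 alone.

How it is judged:
By the outcome, as a careful person would: the job done as asked, in the order asked, and still so for the second after the job is handed in, with the robot touching nothing.
It also fails if it takes over 66 s, if anything falls off the work surface, if the arm or the gripper's body presses on something with over 40 N, if the wrist force passes 120 N, or if a joint passes its speed limit or range.

### The arm

A 6-joint arm with a two-finger parallel gripper is mounted at the origin on the work surface. World frame = base frame: x ahead of the robot, y to its left, z up, the work surface at z = 0. Lengths are in m, angles in rad, forces in N, time in s.
With the tool pointing down it reaches from about 0.4 to 0.825 m from the base axis. Payload 7 kg.
Tool frame: the origin (TCP) lies where the fingers leave the gripper's body, on its centre line; the fingertips stand 73 mm ahead of it and the grasp point (between the pads) lies 54 mm ahead of it; x points along the fingers, y is the direction in which the jaws open and shut, and the axes are right-handed (so a half turn about x gives the same grasp; the last joint's range is limited). The gripper opens to 85 mm and grips with 20 to 120 N. Pads are 22 mm wide; open, the fingers measure 114 mm over their backs; the gripper's body (76 mm by 85 mm) begins 54 mm behind the grasp point. The pads swing forward as they close: fully open they stand 13 mm farther back than shut.
Start: joints at [-0.833, 0.359, 0.012, 0, -1.224, -0.288], TCP at [0.293, -0.608, 0.304] pointing down, gripper open.
Joint ranges: [-3.07, 3.07], [-1.43, 2.12], [-1.02, 1.25], [-3.03, 1.67], [-3.05, -0], [-3.03, 3.03]. Speed limits (rad/s): [2.39, 2.39, 3.01, 3.14, 3.14, 3.14].

### API

Orientations are given as a rotation vector (axis times angle).
In Python, from station import r gives the robot as it stands. Calls block until the motion is done:
- r.move_ptp(position, orientation): joint-space move of the TCP to a pose.
- r.line_to(position, ori=None, v=0.15, stop_force=None): straight line of the TCP; ori=None keeps the orientation; v is the mean speed in m/s. With stop_force (N) it stops when the force on the tool has changed by that much, and returns True; else False.
- r.set_joints(angles): joint-space move.
- r.move_gripper(opening): finger opening in m; the grip force is fixed at half the most; returns when the fingers have stopped.
- r.hold(seconds).
- r.ik(position, orientation): joint angles nearest the present ones, or None.
- r.read_state(): the state.
- r.camera(name): name is "scene" or "top" or "wrist"; returns a dict with "frame" (400x640x3 uint8, blue, green, red), "camera_matrix" (3x3 intrinsics, pixels), "R" (3x3) and "t" (3): a world point X has camera coordinates R X + t. Camera axes: x right, y down, z forward; pixel columns grow to the right and rows downward; lengths in m; the calibration is good to about 2 mm. The wrist camera is an equidistant fisheye: a pixel r from the principal point sees the ray r / f radians off the axis. A picture is of the moment at which its call begins. There is no depth.
A pose or a line that the arm cannot do raises r.PlanningError and nothing moves.
- r.job_done(): hands the job in, once; it reports no verdict.
Trained networks look in the newest picture that a camera, given by its name, has taken for a name from the list of things; names that differ only in an ending like _2 or _b are one class to them, and where a whole thing is asked for, a point or a joint stands for the part that bears it (a point fixed in the world has none). Each returns a list of dicts, best first, with "score" (0 to 1); they miss things now and then, are a little off and sometimes report something else, mostly with a low value. They report only what shows in the picture. A call takes as long as a camera call. They do not tell look-alikes from the thing itself.
- r.search_frame(thing, camera): "box" ([left, top, right, bottom] in pixels, round what is visible of it).
- r.landmark_of(thing, camera): "pixel" ([column, row] in pixels: a listed point, or the origin of a listed thing).
The state is a dict: "clock": time; "q": joint angles; "joint_vel": joint speeds; "joint_torque": joint torques, N m; "ee_pos": TCP position; "tool_rot": TCP orientation; "ft_force": force on the tool from outside, world axes, zero at the start; "torque": the same for the moment, N m; "width": finger opening in m.
Only numpy, scipy, OpenCV 4.12 (cv2) and the standard library are available. Lean on these libraries where they do the work, as an engineer would, in place of code of your own. Each camera call takes 0.05 s, during which the arm holds its last target.

## Working session

There is one attempt and no reset: what is moved stays moved. The work goes in short steps, each a Python script; the robot and the scene stay as the last script left them, time stands still between calls to the robot, and variables do not carry over. Pictures are saved under pics/ and viewed, and the job is handed in when it is done.

```bash
ls; mkdir -p pics; python3 - <<'E'
from station import r
import cv2
for c in ["scene","top","wrist"]:
    d=r.camera(c); cv2.imwrite(f"pics/a_{c}.png",d["frame"]); print(c,d["camera_matrix"].tolist(),d["R"].round(4).tolist(),d["t"].round(4).tolist())
    for n in ["changer","load_pocket","post","fresh","passed","soaking","crate","liner","stock0"]:
        for l in r.landmark_of(n,c)[:4]: print("  ",n,[round(float(x)) for x in l["pixel"]],round(l["score"],2))
print(r.read_state())
E
```

```text
pics
scene [[369.32041695570325, 0.0, 318.0237778874726], [0.0, 369.32041695570325, 201.31560227818832], [0.0, 0.0, 1.0]] [[-0.2485, 0.9686, -0.0029], [0.8177, 0.2081, -0.5367], [-0.5193, -0.1358, -0.8438]] [0.277, -0.313, 1.345]
   changer [370, 244] 0.66
   load_pocket [412, 242] 0.76
   load_pocket [346, 206] 0.35
   post [344, 202] 0.98
   fresh [475, 247] 0.85
   passed [252, 210] 0.71
   passed [394, 273] 0.66
   passed [346, 270] 0.62
   soaking [347, 268] 0.91
   crate [254, 213] 0.84
   liner [252, 198] 0.81
   stock0 [235, 217] 0.86
   stock0 [190, 167] 0.77
   stock0 [273, 208] 0.71
   stock0 [260, 228] 0.67
top [[397.9066891937632, 0.0, 310.09774282488536], [0.0, 397.9066891937632, 197.72663794028608], [0.0, 0.0, 1.0]] [[-0.1057, -0.9944, -0.0011], [-0.9741, 0.1038, -0.2011], [0.2001, -0.0202, -0.9796]] [-0.1249, 0.5156, 1.3479]
   changer [260, 196] 0.96
   load_pocket [226, 203] 0.81
   post [283, 196] 0.74
   post [353, 193] 0.32
   fresh [179, 218] 0.71
   fresh [356, 191] 0.39
   passed [265, 163] 0.6
   passed [236, 171] 0.54
   soaking [267, 161] 0.48
   crate [355
[... 453 characters left out ...]
, 249] 0.7
   stock0 [274, 234] 0.7
   stock0 [326, 294] 0.69
{'clock': 1.5, 'q': array([-8.32912698e-01,  3.58579985e-01,  1.19078663e-02,  2.01283725e-06,
       -1.22411871e+00, -2.88108500e-01]), 'joint_vel': array([0.00020282, 0.00085364, 0.00079793, 0.00029907, 0.00048471,
       0.00094846]), 'joint_torque': array([-7.05239036e-04, -5.82975376e+01,  2.93657255e+01,  6.94176033e+00,
       -5.95672336e-04, -6.94611208e-05]), 'ee_pos': array([ 0.29344097, -0.60785115,  0.30391899]), 'tool_rot': array([-0.35271778,  1.54186511,  0.35270873]), 'ft_force': array([ 0.20258351, -0.05289224, -0.33979294]), 'torque': array([ 0.04605137,  0.0254794 , -0.00322315]), 'width': 0.08518755022758964}
```

View pictures.

View pics/a_scene.png

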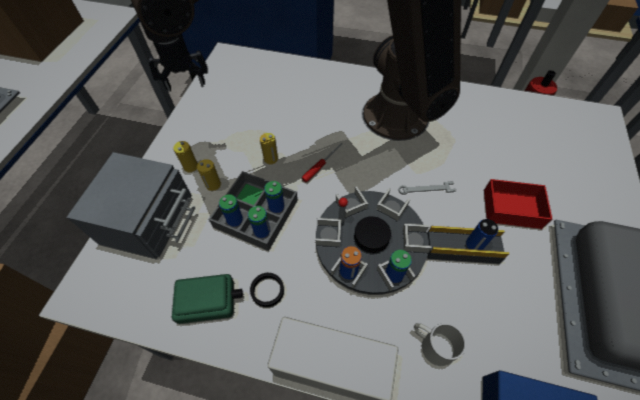

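View pics/a_top.png

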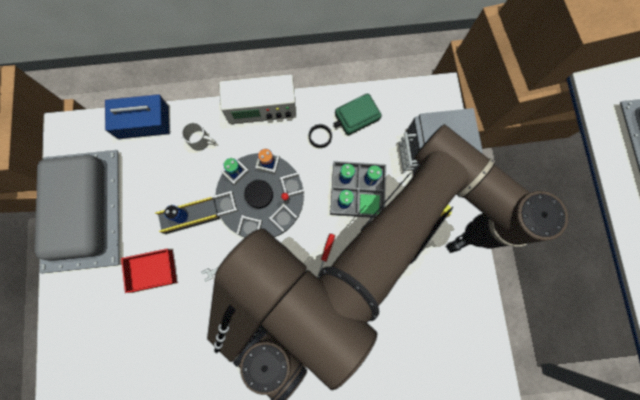

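```bash
python3 - <<'E'
import cv2
a=cv2.imread("pics/a_top.png")[110:270,140:460]; cv2.imwrite("pics/a_topc.png",cv2.resize(a,(800,400),interpolation=cv2.INTER_CUBIC))
a=cv2.imread("pics/a_scene.png")[120:320,160:500]; cv2.imwrite("pics/a_scenec.png",cv2.resize(a,(800,470),interpolation=cv2.INTER_CUBIC))
E
```

```text
(no output)
```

View pics/a_topc.png

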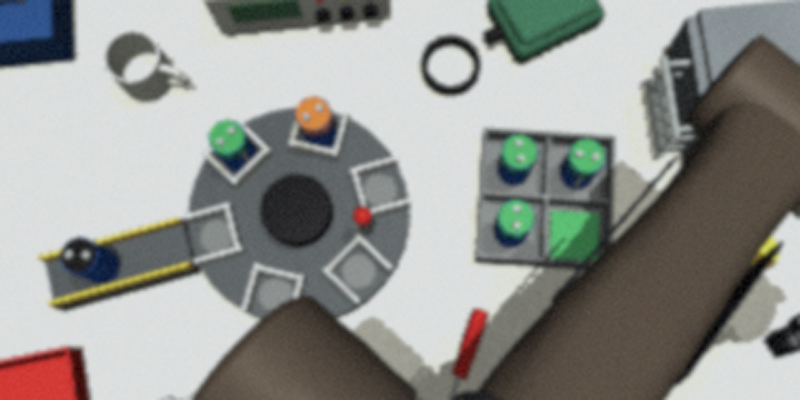

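View pics/a_scenec.png

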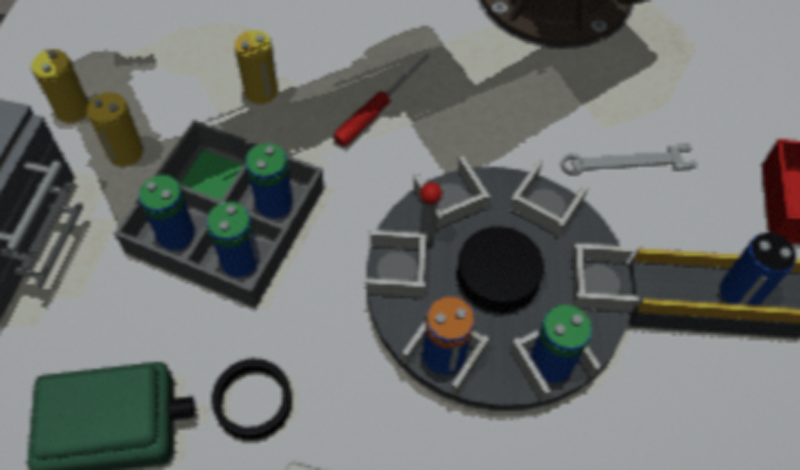

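```bash
cat > h.py <<'E'
import numpy as np,cv2
from scipy.spatial.transform import Rotation as Rot
def ray(d,px):
    K=d["camera_matrix"];R=d["R"];t=d["t"]
    v=np.array([(px[0]-K[0,2])/K[0,0],(px[1]-K[1,2])/K[1,1],1.])
    return -R.T@t, R.T@v
def rayw(d,px):
    K=d["camera_matrix"];R=d["R"];t=d["t"]
    u=np.array([px[0]-K[0,2],px[1]-K[1,2]]);rr=np.linalg.norm(u);th=rr/K[0,0]
    v=np.r_[u/max(rr,1e-9)*np.sin(th),np.cos(th)]
    return -R.T@t, R.T@v
def at(d,px,z,fish=False):
    c,v=(rayw if fish else ray)(d,px); return (c+v*(z-c[2])/v[2])[:2]
def proj(d,X):
    c=d["R"]@np.asarray(X,float)+d["t"];K=d["camera_matrix"];return (c[:2]/c[2])*K[0,0]+K[:2,2]
def projw(d,X):
    c=d["R"]@np.asarray(X,float)+d["t"];K=d["camera_matrix"];n=np.linalg.norm(c[:2]);th=np.arctan2(n,c[2]);return c[:2]/n*th*K[0,0]+K[:2,2]
def down(yaw):  # tool x down, tool y along yaw dir
    x=np.array([0,0,-1.]);y=np.array([np.cos(yaw),np.sin(yaw),0]);return Rot.from_matrix(np.c_[x,y,np.cross(x,y)]).as_rotvec()
E
python3 - <<'E'
from h import *
from station import r
Z=dict(changer=0,load_pocket=.04,post=.135,fresh=.0415,passed=.04,soaking=.04,crate=0,liner=.005,stock0=.005)
for c in ["scene","top"]:
    d=r.camera(c)
    print(c,(-d["R"].T@d["t"]).round(3))
    for n,z in Z.items():
        for l in r.landmark_of(n,c)[:5]:
            print("  ",n,at(d,l["pixel"],z).round(4),[round(float(x)) for x in l["pixel"]],round(l["score"],2))
E
```

```text
scene [ 1.023 -0.021  0.968]
   changer [ 0.5316 -0.0006] [368, 243] 0.95
   load_pocket [0.506  0.1225] [415, 239] 0.94
   post [ 0.4918 -0.0904] [343, 200] 0.62
   fresh [0.4903 0.2911] [477, 247] 0.71
   passed [0.625  0.0795] [393, 274] 0.71
   soaking [ 0.6404 -0.0454] [346, 269] 0.61
   crate [ 0.5164 -0.3568] [253, 213] 0.58
   stock0 [ 0.3004 -0.3811] [268, 157] 0.83
   stock0 [ 0.4597 -0.5151] [212, 186] 0.82
   stock0 [ 0.4056 -0.6153] [190, 167] 0.8
   stock0 [ 0.549  -0.4035] [235, 218] 0.74
   stock0 [ 0.5701 -0.3102] [262, 230] 0.64
top [ 0.219 -0.15   1.424]
   changer [0.5404 0.0079] [258, 195] 0.93
   load_pocket [0.5076 0.1175] [227, 205] 0.87
   post [ 0.4954 -0.0963] [285, 196] 0.86
   fresh [0.4809 0.2884] [178, 217] 0.73
   soaking [ 0.6435 -0.0472] [270, 163] 0.79
   crate [ 0.5219 -0.3575] [358, 190] 0.7
   liner [ 0.4629 -0.3843] [368, 204] 0.82
   liner [0.5368 0.0013] [260, 196] 0.45
   stock0 [ 0.5585 -0.405 ] [370, 178] 0.82
   stock0 [ 0.4837 -0.3013] [344, 201] 0.73
   stock0 [ 0.5727 -0.3075] [343, 177] 0.72
   stock0 [ 0.4136 -0.6178] [433, 211] 0.45
```

```bash
python3 - <<'E'
from h import *
from station import r
print(Rot.from_rotvec(r.read_state()["tool_rot"]).as_matrix().round(2))
L=np.radians(100)
c=np.array([.536,.003])
u=lambda a:np.array([np.cos(a),np.sin(a)])
def t(n,p,z,yaws):
    for y in yaws:
        q=r.ik([*p,z],down(y)); print(n,round(np.degrees(y)),None if q is None else q.round(2))
for k in (0,np.pi): t("fresh",[.4856,.29],.17,[L+np.pi/2+k]); t("fresh hi",[.4856,.29],.36,[L+np.pi/2+k])
for a in (150,120,90):
    A=L+np.radians(a); 
    for k in (0,np.pi): t("post%d"%a,c+.1*u(A),.155,[A+np.pi/2+k])
t("green",c+.12*u(L-np.radians(120)),.2,np.radians([-110,-80,-50,-20,0,30,70,100,130,160]))
t("liner",[.463,-.384],.2,np.radians([-110,-80,-50,-20,0,30,70,100,130,160]))
E
```

```text
[[ 0.   -0.43  0.9 ]
 [-0.    0.9   0.43]
 [-1.   -0.    0.  ]]
fresh 190 [ 0.88  0.3  -0.41  0.   -0.86 -0.71]
fresh hi 190 [ 0.88  0.15 -0.14  0.   -1.28 -0.71]
fresh 370 [ 0.88  0.3  -0.41  0.   -0.86  2.43]
fresh hi 370 [ 0.88  0.15 -0.14  0.   -1.28  2.43]
post150 340 [ 0.21  0.24 -0.54  0.   -0.79  2.59]
post150 520 [ 0.21  0.24 -0.54  0.   -0.79 -0.56]
post120 310 [ 0.29  0.17 -0.64  0.   -0.76  1.97]
post120 490 [ 0.29  0.17 -0.64  0.   -0.76 -1.17]
post90 280 [ 0.42  0.13 -0.69  0.   -0.75  1.32]
post90 460 [ 0.42  0.13 -0.69  0.   -0.75 -1.82]
green -110 [ 0.24  0.4  -0.18  0.   -0.99  0.98]
green -80 [ 0.24  0.4  -0.18  0.   -0.99  1.5 ]
green -50 [ 0.24  0.4  -0.18  0.   -0.99  2.03]
green -20 [ 0.24  0.4  -0.18  0.   -0.99  2.55]
green 0 [ 0.24  0.4  -0.18  0.   -0.99  2.9 ]
green 30 [ 0.24  0.4  -0.18 -0.   -0.99 -2.86]
green 70 [ 0.24  0.4  -0.18  0.   -0.99 -2.16]
green 100 [ 0.24  0.4  -0.18  0.   -0.99 -1.64]
green 130 [ 0.24  0.4  -0.18  0.   -0.99 -1.11]
green 160 [ 0.24  0.4  -0.18  0.   -0.99 -0.59]
liner -110 [-0.37  0.32 -0.29  0.   -0.95  1.59]
liner -80 [-0.37  0.32 -0.29  0.   -0.95  2.11]
liner -50 [-0.37  0.32 -0.29  0.   -0.95  2.64]
liner -20 None
liner 0 [-0.37  0.32 -0.29  0.   -0.95 -2.77]
liner 30 [-0.37  0.32 -0.29 -0.   -0.95 -2.25]
liner 70 [-0.37  0.32 -0.29  0.   -0.95 -1.55]
liner 100 [-0.37  0.32 -0.29 -0.   -0.95 -1.03]
liner 130 [-0.37  0.32 -0.29  0.   -0.95 -0.5 ]
liner 160 [-0.37  0.32 -0.29  0.   -0.95  0.02]
```

```bash
python3 - <<'E'
from h import *
from station import r
r.move_ptp([.47,.17,.42],down(np.radians(190)))
for c in ["wrist","top","scene"]:
    d=r.camera(c); cv2.imwrite(f"pics/b_{c}.png",d["frame"])
    if c=="wrist": np.savez("b_wrist.npz",**d)
d=r.camera("wrist")
print(r.read_state()["clock"],(-d["R"].T@d["t"]).round(3))
Z=dict(changer=0,load_pocket=.04,post=.135,fresh=.0415,passed=.04,soaking=.04,crate=0,liner=.005)
for n,z in Z.items():
        for l in r.landmark_of(n,"wrist")[:3]:
            print("  ",n,at(d,l["pixel"],z,True).round(4),[round(float(x)) for x in l["pixel"]],round(l["score"],2))
E
```

```text
5.5333 [0.482 0.096 0.49 ]
   changer [ 0.5264 -0.0017] [302, 43] 0.82
   load_pocket [0.5106 0.1123] [298, 115] 0.89
   fresh [0.4801 0.2808] [300, 227] 0.87
   passed [0.6236 0.0709] [227, 78] 0.74
   soaking [ 0.6401 -0.0405] [230, 6] 0.71
```

View pics/b_wrist.png

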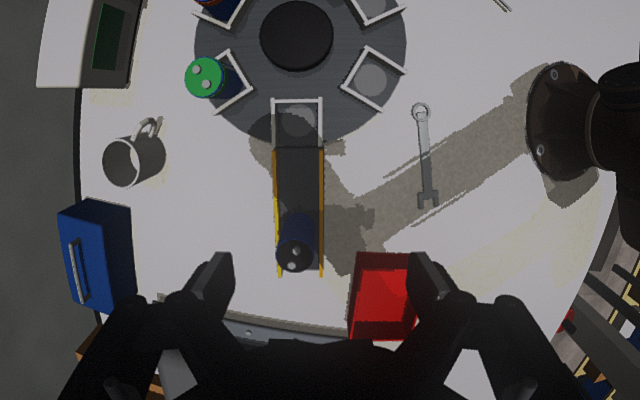

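View pics/b_top.png

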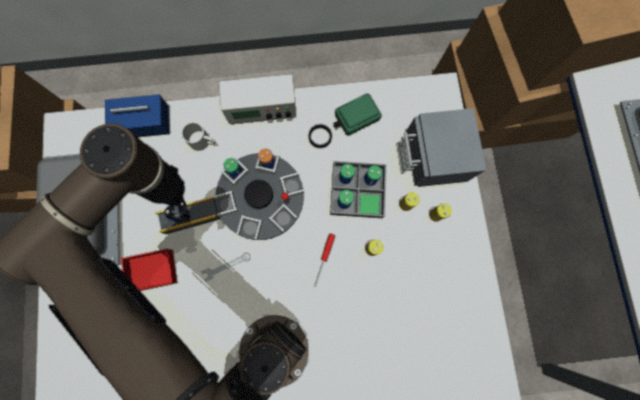

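```bash
cat > ov.py <<'E'
from h import *
def overlay(img,P,c,L,fresh,s,off):
    im=img.copy()
    M=lambda x,y:(np.asarray(c)+x*np.array([np.sin(L),-np.cos(L)])+y*np.array([np.cos(L),np.sin(L)]))
    def poly(pts,z,col):
        q=np.array([[(P([*p,z])-off)*s] for p in pts]);cv2.polylines(im,[np.round(q*8).astype(int)],False,col,1,cv2.LINE_AA,3)
    a=np.linspace(0,2*np.pi,90)
    circ=lambda cc,rr:[np.asarray(cc)+rr*np.array([np.cos(t),np.sin(t)]) for t in a]
    poly(circ(c,.158),.04,(0,0,255));poly(circ(c,.05),.075,(255,0,255))
    for sx in(-1,1):
        for w in (.03,.036): poly([M(sx*w,.161),M(sx*w,.361)],.0665,(255,255,0))
        poly([M(sx*.029,.092),M(sx*.029,.15)],.07,(0,255,0))
    A=L+np.radians(150);poly(circ(c+.1*np.array([np.cos(A),np.sin(A)]),.013),.135,(0,255,255))
    if fresh is not None: poly(circ(fresh,.025),.1415,(255,0,0))
    return im
E
cat > f.py <<'E'
from ov import *
from station import r
import sys
c=np.array([float(sys.argv[1]),float(sys.argv[2])]);L=np.radians(float(sys.argv[3]));f=np.array([float(sys.argv[4]),float(sys.argv[5])])
d=np.load("b_wrist.npz")
for nm,img,dd,P,off,wh,s in [("w",d["frame"],d,projw,(170,0),(250,290),2),("s",cv2.imread("pics/a_scene.png"),r.camera("scene"),proj,(300,170),(220,130),3.5),("t",cv2.imread("pics/a_top.png"),r.camera("top"),proj,(140,130),(180,120),4)]:
    cr=img[off[1]:off[1]+wh[1],off[0]:off[0]+wh[0]]
    cr=cv2.resize(cr,None,fx=s,fy=s,interpolation=cv2.INTER_CUBIC)
    cv2.imwrite(f"pics/{sys.argv[6]}_{nm}.png",overlay(cr,lambda X:P(dd,X)+.5,c,L,f,s,np.array(off)))
E
python3 f.py .533 .002 99 .483 .285 o1
```

```text
(no output)
```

View pics/o1_w.png

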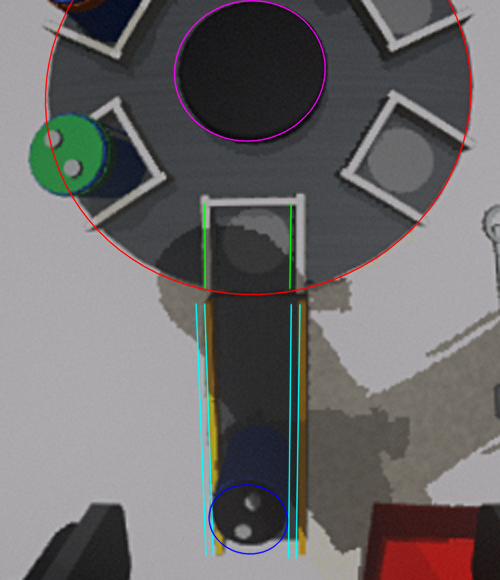

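View pics/o1_s.png

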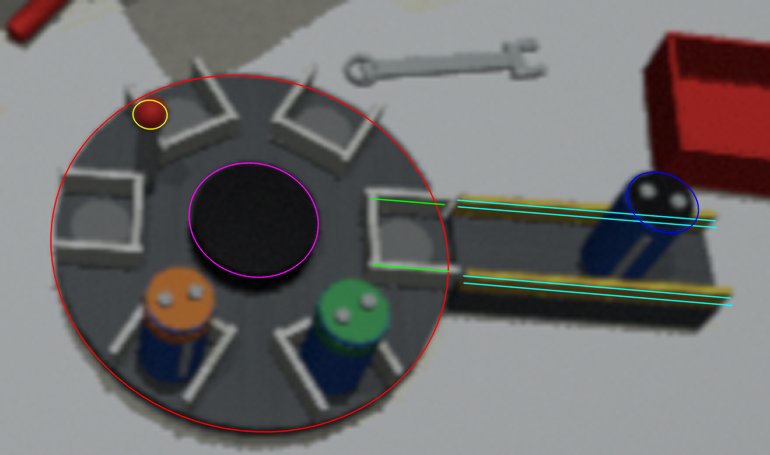

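View pics/o1_t.png

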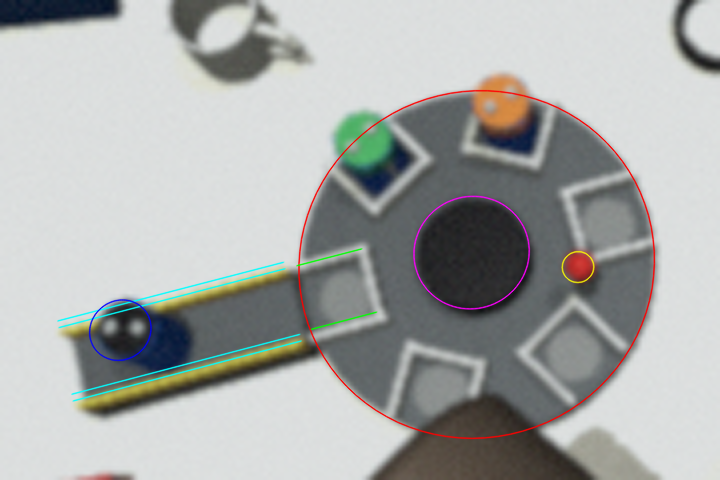

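```bash
python3 f.py .5325 .002 101 .480 .282 o2
```

```text
(no output)
```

View pics/o2_w.png

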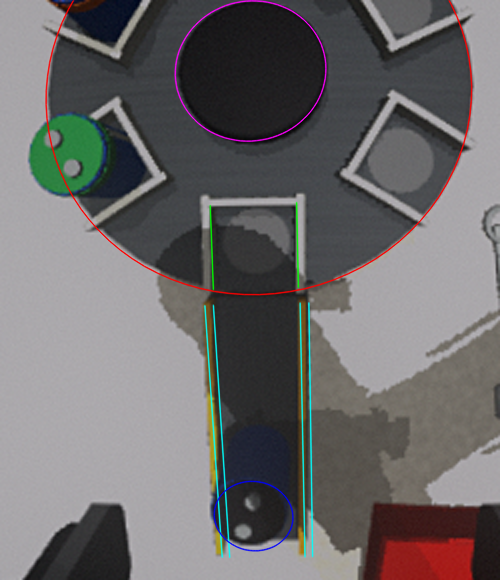

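View pics/o2_s.png

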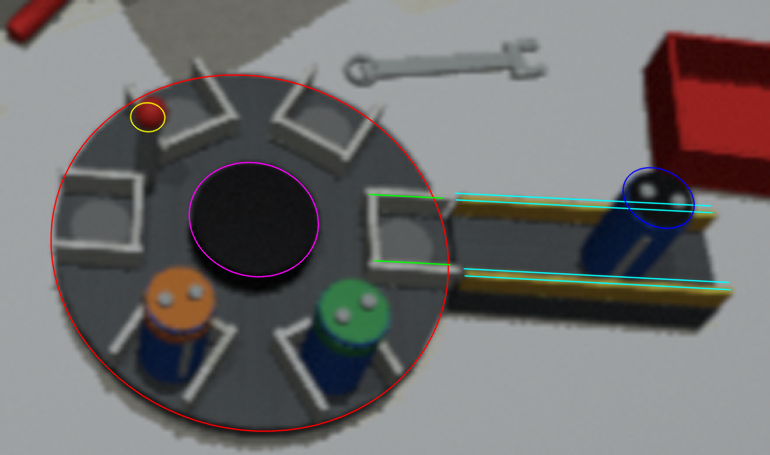

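View pics/o2_t.png

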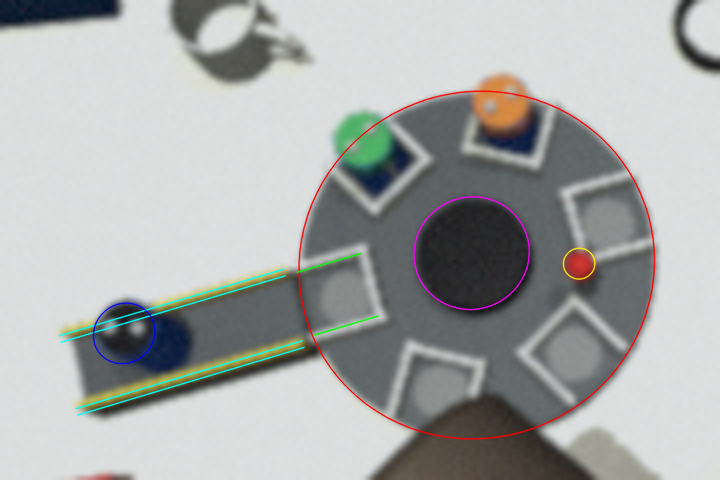

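```bash
cat > g.py <<'E'
import numpy as np
c=np.array([.5345,.002]);L=np.radians(100.2)
u=lambda a:np.array([np.cos(a),np.sin(a)])
lane=lambda s:c+s*u(L)
E
python3 - <<'E'
from h import *; from g import *
from station import r
o=down(L+np.pi/2); f=lane(.287)
r.move_ptp([*f,.26],o)
d=r.camera("wrist"); cv2.imwrite("pics/c_wrist.png",d["frame"])
for l in r.landmark_of("fresh","wrist"): print(at(d,l["pixel"],.0415,True).round(4),l["score"])
print(projw(d,[*f,.1415]))
print(r.read_state()["clock"],r.read_state()["ee_pos"])
E
```

```text
[0.4833 0.2819] 0.66
[319.17877345 223.6726902 ]
7.0417 [0.48436458 0.28431673 0.26198095]
```

View pics/c_wrist.png

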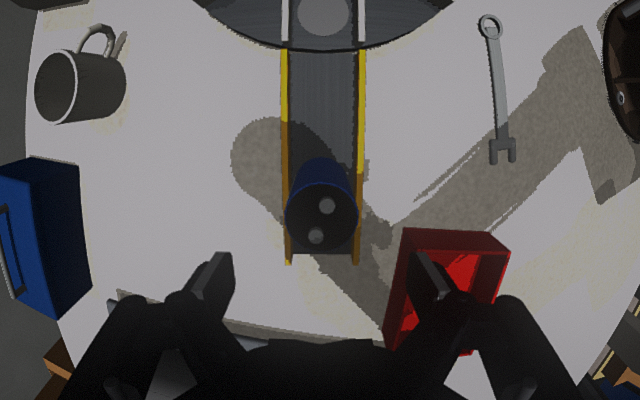

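```bash
python3 - <<'E'
from h import *; from g import *
from station import r
o=down(L+np.pi/2); f=lane(.283)
def S(n): s=r.read_state(); print(n,round(s["clock"],2),s["ee_pos"].round(4),s["ft_force"].round(1),round(s["width"],4))
r.line_to([*f,.2],o,v=.15); 
print(r.line_to([*f,.167],v=.06,stop_force=8)); S("down")
r.move_gripper(.045); S("grip")
d=r.camera("wrist"); cv2.imwrite("pics/d_wrist.png",d["frame"])
E
```

```text
False
down 8.29 [0.4845 0.2806 0.1669] [ 0.2 -0.4  0.8] 0.0856
grip 8.72 [0.4846 0.2807 0.1676] [-0.8  0.   5.2] 0.049
```

View pics/d_wrist.png

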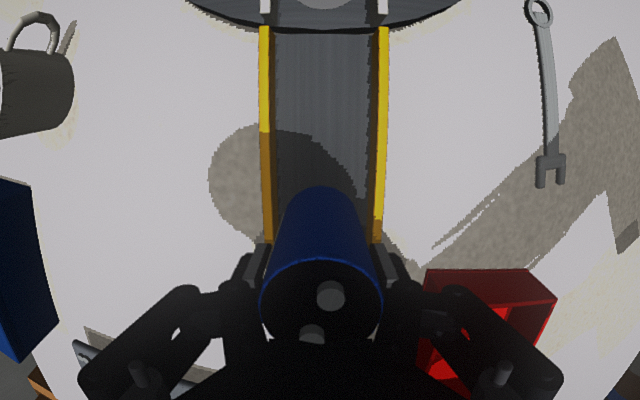

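```bash
python3 - <<'E'
from h import *; from g import *
from station import r
z=.167
def S(n): s=r.read_state(); p=s["ee_pos"]; print(n,round(s["clock"],2),p.round(4),"s",round((p[:2]-c)@u(L),4),"lat",round((p[:2]-c)@u(L-np.pi/2),4),s["ft_force"].round(1),round(s["width"],4))
for s_ in (.2,.14):
    print(r.line_to([*lane(s_),z],v=.1,stop_force=20)); S(s_)
d=r.camera("wrist"); cv2.imwrite("pics/e_wrist.png",d["frame"])
E
```

```text
False
0.2 9.76 [0.501  0.2005 0.1689] s 0.2013 lat 0.0022 [0.2 4.1 9.6] 0.0489
False
0.14 10.51 [0.5103 0.1396 0.1674] s 0.1398 lat 0.0005 [-0.7  2.1  4.9] 0.049
```

View pics/e_wrist.png

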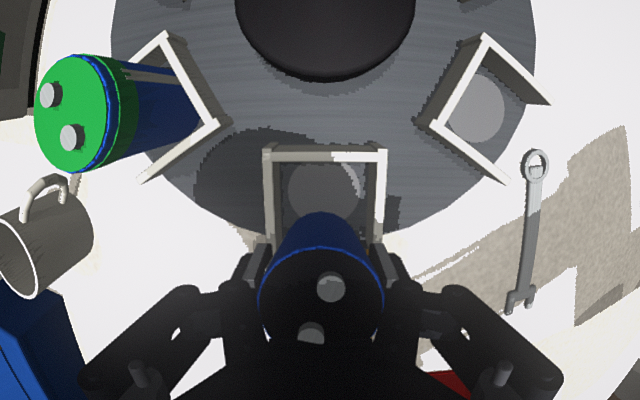

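```bash
python3 - <<'E'
from h import *; from g import *
from station import r
z=.167
def S(n): s=r.read_state(); p=s["ee_pos"]; print(n,round(s["clock"],2),p.round(4),"s",round((p[:2]-c)@u(L),4),"lat",round((p[:2]-c)@u(L-np.pi/2),4),s["ft_force"].round(1),round(s["width"],4))
print(r.line_to([*lane(.108),z],v=.03,stop_force=10)); S("home")
d=r.camera("wrist"); cv2.imwrite("pics/f_wrist.png",d["frame"])
r.camera("scene");d=r.camera("scene"); cv2.imwrite("pics/f_scene.png",cv2.resize(d["frame"][160:300,300:520],None,fx=3.5,fy=3.5,interpolation=cv2.INTER_CUBIC))
E
```

```text
False
home 11.78 [0.516  0.1089 0.1675] s 0.1085 lat 0.0008 [-0.   5.4  5.4] 0.0489
```

View pics/f_wrist.png

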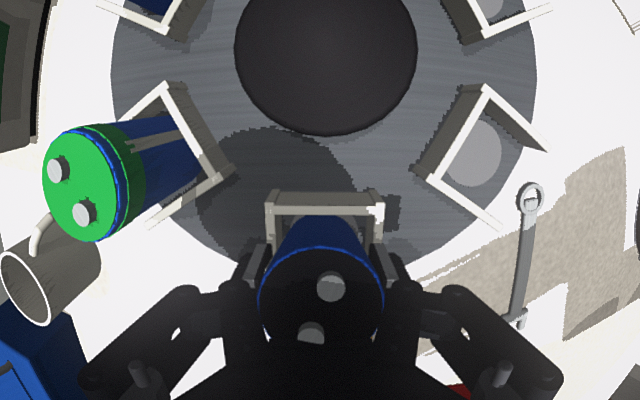

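View pics/f_scene.png

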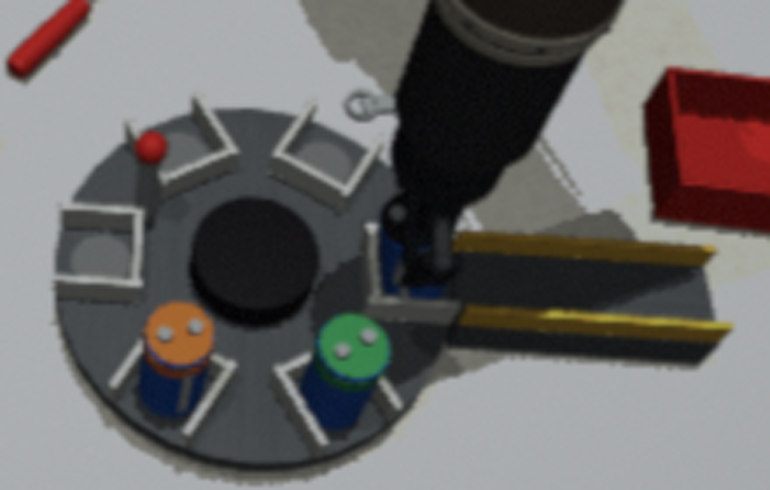

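```bash
python3 - <<'E'
from h import *; from g import *
from station import r
z=.167
def S(n): s=r.read_state(); p=s["ee_pos"]; print(n,round(s["clock"],2),p.round(4),"s",round((p[:2]-c)@u(L),4),"lat",round((p[:2]-c)@u(L-np.pi/2),4),s["ft_force"].round(1),round(s["width"],4))
for s_ in (.106,.103,.100):
    h=r.line_to([*lane(s_),z],v=.02,stop_force=9); S(s_)
    if h: print("hit");break
d=r.camera("wrist"); cv2.imwrite("pics/g_wrist.png",d["frame"])
E
```

```text
0.106 12.18 [0.5164 0.1071 0.1675] s 0.1066 lat 0.0008 [0.  6.7 5.3] 0.0488
0.103 12.47 [0.5174 0.1054 0.1676] s 0.1048 lat 0.0015 [-1.9 12.7  5.2] 0.0491
0.1 12.78 [0.5181 0.1028 0.1678] s 0.1021 lat 0.0017 [-3.2 13.9  5.6] 0.049
```

View pics/g_wrist.png

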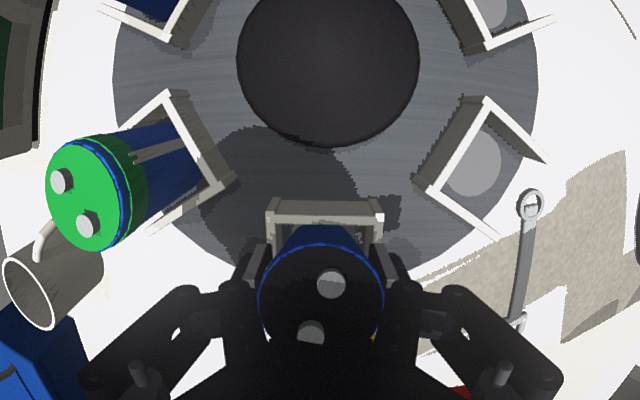

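```bash
cat > capov.py <<'E'
from h import *
def cyl(img,P,p,zb,s,off,col,rad=.025,h=.1):
    a=np.linspace(0,2*np.pi,60)
    for z in (zb,zb+h):
        q=np.array([[(P([p[0]+rad*np.cos(t),p[1]+rad*np.sin(t),z])+.5-off)*s] for t in a]);cv2.polylines(img,[np.round(q*8).astype(int)],True,col,1,cv2.LINE_AA,3)
E
python3 - <<'E'
from capov import *; from g import *
from station import r
for nm,off,wh,s,P in [("scene",(340,180),(140,100),5.5,proj),("top",(170,140),(140,100),5.5,proj),("wrist",(180,170),(300,200),2.6,projw)]:
    d=r.camera(nm); im=cv2.resize(d["frame"][off[1]:off[1]+wh[1],off[0]:off[0]+wh[0]],None,fx=s,fy=s,interpolation=cv2.INTER_CUBIC)
    cyl(im,lambda X:P(d,X),lane(.12),.04,s,np.array(off),(0,255,255))
    cyl(im,lambda X:P(d,X),lane(.105),.04,s,np.array(off),(255,0,255))
    cv2.imwrite(f"pics/h_{nm}.png",im)
E
```

```text
(no output)
```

View pics/h_scene.png

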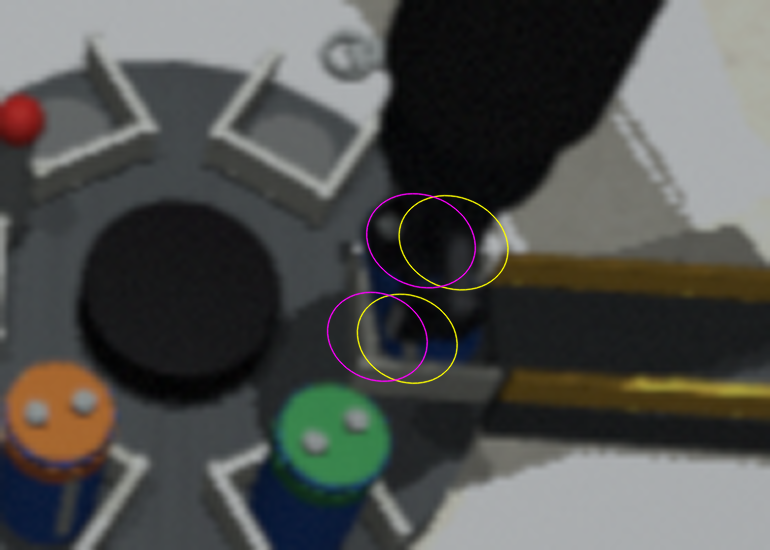

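View pics/h_top.png

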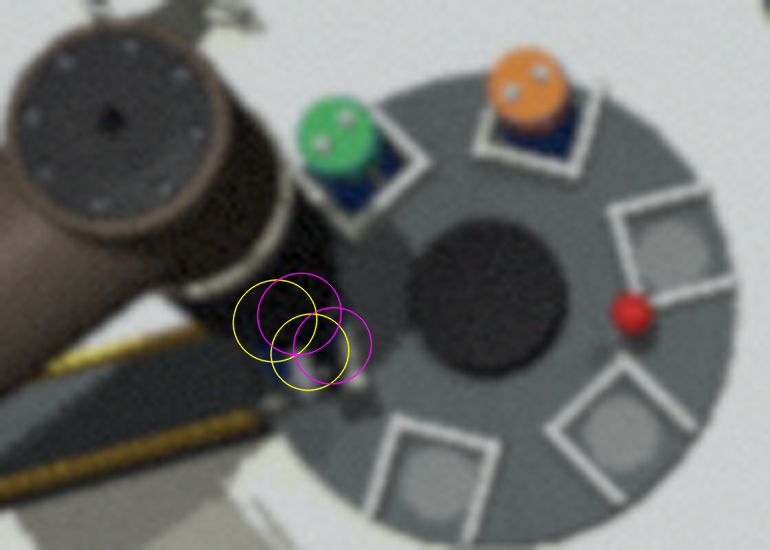

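View pics/h_wrist.png

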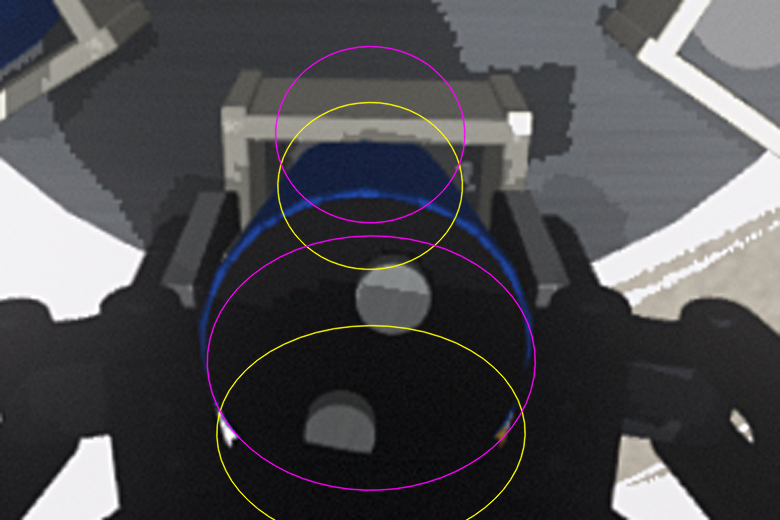

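```bash
python3 - <<'E'
from capov import *; from g import *
from station import r
d=r.camera("wrist"); cam=-d["R"].T@d["t"]; ee=r.read_state()["ee_pos"]; 
rel=cam-ee
tiles=[]
for n,p,zb in [("d",[.4846,.2807,.1676],.0415),("e",[.5103,.1396,.1674],.0405),("f",[.516,.1089,.1675],.04),("g",ee,.04)]:
    D=dict(d); D["t"]=-d["R"]@(np.array(p)+rel)
    off,wh,s=(180,140),(280,220),1.4
    im=cv2.imread(f"pics/{n}_wrist.png")[off[1]:off[1]+wh[1],off[0]:off[0]+wh[0]]; im=cv2.resize(im,None,fx=s,fy=s,interpolation=cv2.INTER_CUBIC)
    for o,col in ((0,(0,255,255)),(-.008,(255,0,255))):
        cyl(im,lambda X:projw(D,X),np.array(p[:2])+o*u(L),zb,s,np.array(off),col)
    tiles.append(im)
cv2.imwrite("pics/i.png",np.vstack([np.hstack(tiles[:2]),np.hstack(tiles[2:])])[:600,:800])
E
```

```text
(no output)
```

View pics/i.png

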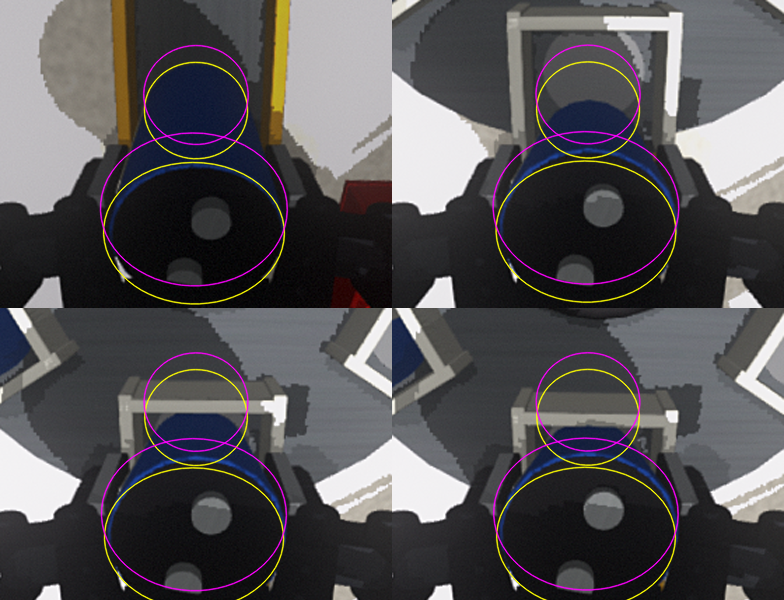

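```bash
python3 - <<'E'
from h import *; from g import *
from station import r
def S(n): s=r.read_state(); p=s["ee_pos"]; print(n,round(s["clock"],2),p.round(4),"s",round((p[:2]-c)@u(L),4),s["ft_force"].round(1),round(s["width"],4))
r.line_to([*lane(.106),.167],v=.04); S("back")
r.move_gripper(.056); S("open")
r.hold(.2); r.move_gripper(.085)
d=r.camera("wrist"); cv2.imwrite("pics/j_wrist.png",d["frame"])
r.line_to([*lane(.125),.24],v=.2)
d=r.camera("wrist"); cv2.imwrite("pics/j2_wrist.png",d["frame"])
for l in r.landmark_of("fresh","wrist"): p=at(d,l["pixel"],.04,True);print(p.round(4),((p-c)@u(L)).round(4),l["score"])
for y in (L,L+np.pi): print(r.ik([*lane(.13),.24],down(y)))
S("")
E
```

```text
back 13.32 [0.5158 0.1058 0.1674] s 0.1054 [ 0.3 -1.1  7.2] 0.0486
open 13.57 [0.5151 0.1058 0.1664] s 0.1056 [-0.6  0.9 -0.1] 0.056
[0.512  0.1297] 0.1297 0.66
[ 0.62075758  0.17015639 -0.40199329  0.         -0.99864665 -2.01353032]
[ 6.20757581e-01  1.70156391e-01 -4.01993290e-01  8.88178420e-16
 -9.98646646e-01  1.12806233e+00]
 14.84 [0.5119 0.1248 0.2393] s 0.1248 [-0.5 -0.1  0.3] 0.0849
```

View pics/j_wrist.png

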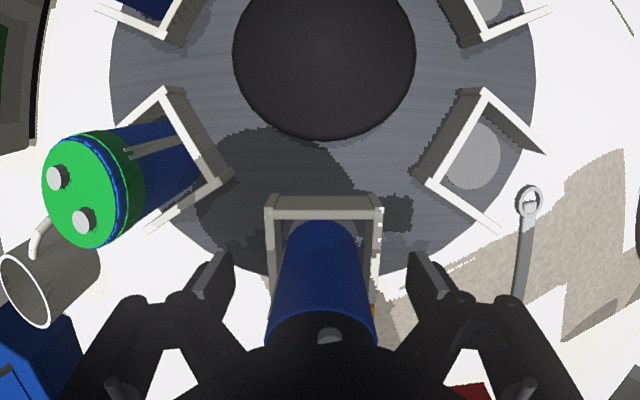

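View pics/j2_wrist.png

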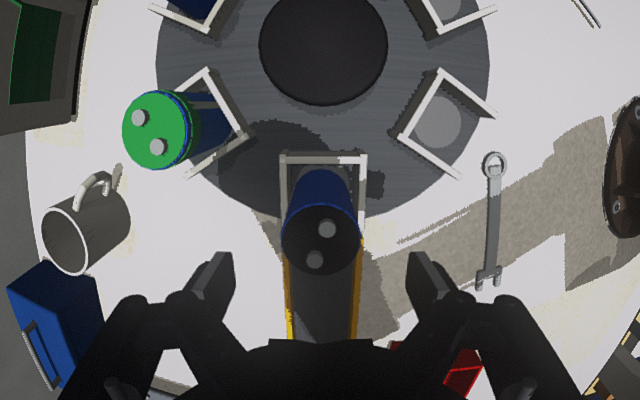

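```bash
python3 - <<'E'
from h import *; from g import *
from station import r
def S(n): s=r.read_state(); p=s["ee_pos"]; print(n,round(s["clock"],2),p.round(4),"s",round((p[:2]-c)@u(L),4),s["ft_force"].round(1),round(s["width"],4))
o=down(L+np.pi)
r.move_ptp([*lane(.131),.24],o); S("pre")
print(r.line_to([*lane(.131),.167],v=.1,stop_force=8))
r.move_gripper(.045); S("grip")
h=r.line_to([*lane(.113),.167],v=.03,stop_force=12);print(h); S("home")
d=r.camera("wrist"); cv2.imwrite("pics/k_wrist.png",d["frame"])
E
```

```text
pre 16.23 [0.5113 0.1308 0.2397] s 0.1309 [-0.1 -0.3 -0.7] 0.085
False
grip 17.54 [0.5117 0.1309 0.1678] s 0.1309 [ 0.2 -1.9  5.3] 0.049
True
home 18.01 [0.5147 0.1202 0.1678] s 0.1199 [0.1 2.  3.2] 0.0491
```

View pics/k_wrist.png

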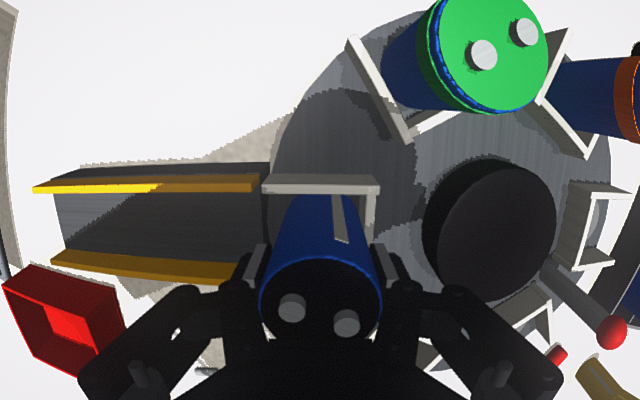

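```bash
python3 - <<'E'
from h import *; from g import *
from station import r
def S(n): s=r.read_state(); p=s["ee_pos"]; print(n,round(s["clock"],2),p.round(4),"s",round((p[:2]-c)@u(L),4),s["ft_force"].round(1),round(s["width"],4))
h=r.line_to([*lane(.112),.167],v=.03,stop_force=15);print(h); S("home2")
r.move_gripper(.062); S("open"); r.move_gripper(.085)
r.line_to([*lane(.12),.25],v=.25)
d=r.camera("wrist"); cv2.imwrite("pics/l_wrist.png",d["frame"])
for n,z in (("fresh",.04),("post",.135),("load_pocket",.04)):
  for l in r.landmark_of(n,"wrist")[:1]: p=at(d,l["pixel"],z,True);print(n,p.round(4),((p-c)@u(L)).round(4),np.degrees(np.arctan2(*(p-c)[::-1])-L).round(1),l["score"])
S("up")
E
```

```text
True
home2 18.27 [0.5155 0.1199 0.1678] s 0.1194 [-1.   4.1  2.4] 0.049
open 18.55 [0.515  0.1194 0.1675] s 0.119 [-0.3 -0.   0.6] 0.0622
fresh [0.5099 0.1202] 0.1207 1.6 0.98
post [ 0.4923 -0.0969] -0.0899 -213.3 0.94
up 19.58 [0.5128 0.1198 0.249 ] s 0.1198 [ 0.3 -0.1  0.2] 0.0851
```

View pics/l_wrist.png

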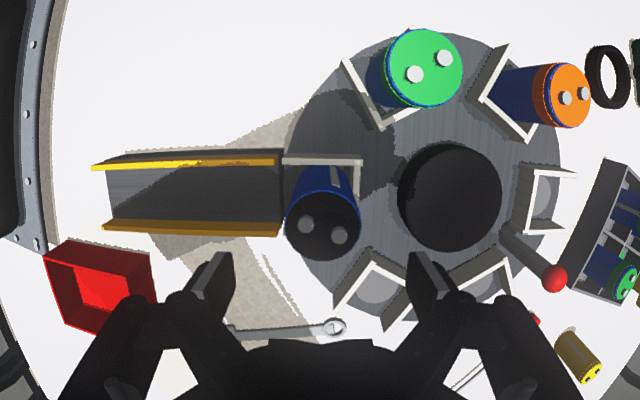

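```bash
python3 - <<'E'
from h import *; from g import *
from station import r
def S(n): s=r.read_state(); print(n,round(s["clock"],2),s["ee_pos"].round(4),s["ft_force"].round(1),round(s["width"],4))
A=L+np.radians(149); p=c+.1*u(A)-np.array([.002,.001])
r.move_ptp([*p,.25],down(A+np.pi/2)); S("pre")
d=r.camera("wrist"); cv2.imwrite("pics/m_wrist.png",d["frame"])
print(projw(d,[*p,.135]))
for l in r.landmark_of("post","wrist")[:1]: q=at(d,l["pixel"],.135,True);print(p,q.round(4),l["pixel"],l["score"])
E
```

```text
pre 20.87 [ 0.4971 -0.0923  0.2498] [0.3 0.  0.1] 0.0849
[321.95668855 226.26331423]
[ 0.4969893  -0.09248257] [ 0.4934 -0.092 ] [316.4, 227.4] 0.85
```

View pics/m_wrist.png

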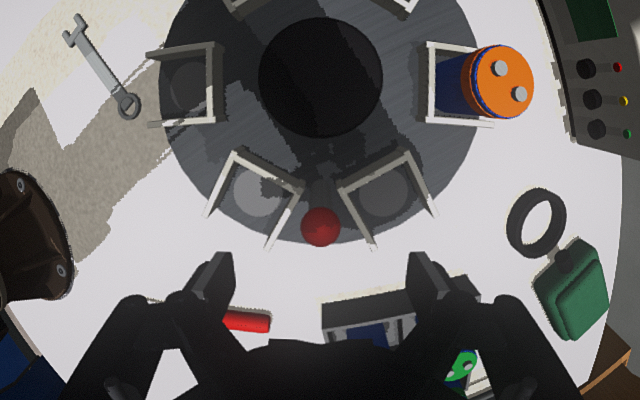

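```bash
python3 - <<'E'
from h import *; from g import *
from station import r
def S(n): s=r.read_state(); print(n,round(s["clock"],2),s["ee_pos"].round(4),s["ft_force"].round(1),s["torque"].round(2),round(s["width"],4))
A=L+np.radians(149); p=c+.1*u(A)-np.array([.002,.001])
print(r.line_to([*p,.158],v=.1,stop_force=8)); S("down")
r.move_gripper(.030); S("cage")
d=r.camera("wrist"); cv2.imwrite("pics/n_wrist.png",d["frame"])
E
```

```text
False
down 22.03 [ 0.4974 -0.0924  0.1585] [-0.3  0.3  0.3] [-0.    0.02 -0.  ] 0.0849
cage 22.61 [ 0.497  -0.0925  0.158 ] [-0.5  0.3  0.9] [-0.01 -0.04 -0.04] 0.03
```

View pics/n_wrist.png

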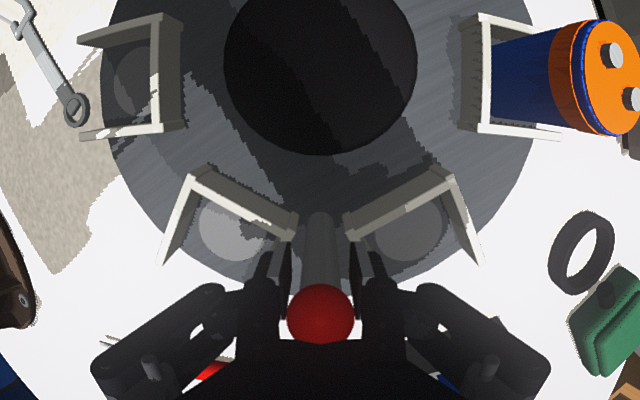

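```bash
python3 - <<'E'
from h import *; from g import *
from station import r
def S(n): s=r.read_state(); print(n,round(s["clock"],2),s["ee_pos"].round(4),s["ft_force"].round(1),round(float(np.linalg.norm(s["ft_force"])),1))
for a in (140,130,120,110,100,90):
    A=L+np.radians(a); p=c+.1*u(A)
    h=r.line_to([*p,.158],down(A+np.pi/2),v=.06,stop_force=30); S(a)
    if h: print("stop"); break
d=r.camera("wrist"); cv2.imwrite("pics/o_wrist.png",d["frame"])
d=r.camera("scene"); cv2.imwrite("pics/o_scene.png",cv2.resize(d["frame"][160:300,300:520],None,fx=3.5,fy=3.5,interpolation=cv2.INTER_CUBIC))
E
```

```text
140 23.05 [ 0.4848 -0.0847  0.1581] [ 0.2 -0.1  0.4] 0.4
130 23.49 [ 0.4709 -0.075   0.1581] [ 1.6 -3.5 -1.8] 4.2
120 23.93 [ 0.4585 -0.0624  0.1581] [ 0.6  0.6 -0.1] 0.9
110 24.38 [ 0.4481 -0.048   0.158 ] [-1.4  2.6  0.5] 3.0
100 24.82 [ 0.4409 -0.0324  0.158 ] [-0.8  1.7  0.3] 1.9
90 25.26 [ 0.4363 -0.0159  0.158 ] [-0.7 -0.6 -0. ] 0.9
```

View pics/o_wrist.png

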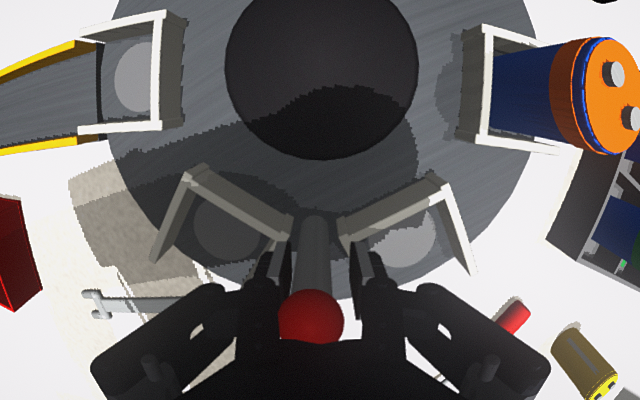

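View pics/o_scene.png

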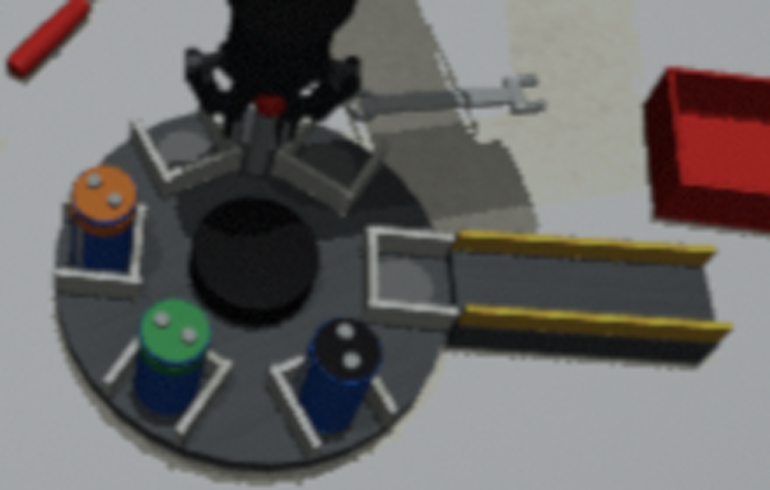

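```bash
python3 - <<'E'
from h import *; from g import *
from station import r
def S(n): s=r.read_state(); print(n,round(s["clock"],2),s["ee_pos"].round(4),s["ft_force"].round(1))
r.move_gripper(.085); s=r.read_state()["ee_pos"]
r.line_to([s[0],s[1],.27],v=.3); 
B=L-np.radians(120); p=c+.12*u(B)
# candidate yaws
for k in (0,np.pi/4,np.pi/2,3*np.pi/4,np.pi): 
    for j in (0,np.pi):
        q=r.ik([*p,.25],down(B+k+j)); print(round(np.degrees(k+j)), None if q is None else q.round(2)[-1])
d=r.camera("wrist"); cv2.imwrite("pics/p_wrist.png",d["frame"])
for l in r.landmark_of("post","wrist")[:1]: q=at(d,l["pixel"],.135,True);print(q.round(4),np.degrees(np.arctan2(*(q-c)[::-1])-L)%360)
S("")
E
```

```text
0 2.56
180 -0.59
45 -2.94
225 0.2
90 -2.16
270 0.98
135 -1.37
315 1.77
180 -0.59
360 2.56
[ 0.4317 -0.0132] 88.18933616905804
 26.57 [ 0.4354 -0.0159  0.2692] [ 0.4  0.3 -1. ]
```

View pics/p_wrist.png

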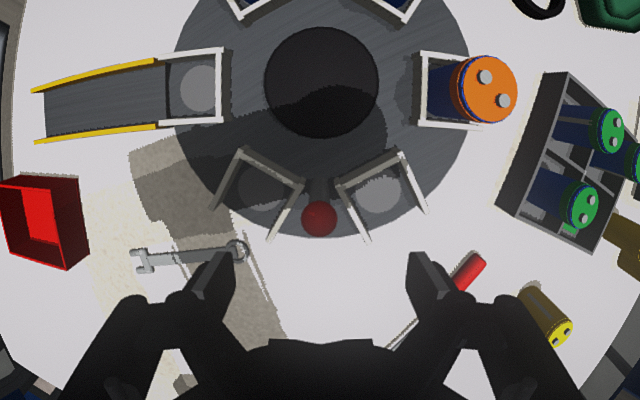

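```bash
python3 - <<'E'
from capov import *; from g import *
from station import r
B=L-np.radians(120); p=c+.12*u(B)
r.move_ptp([*p,.255],down(B+np.radians(270)))
d=r.camera("wrist"); im=d["frame"].copy(); cyl(im,lambda X:projw(d,X),p,.04,1,np.zeros(2),(255,0,255)); cv2.imwrite("pics/q_wrist.png",im)
for n in ("passed","liner","crate"):
  for l in r.landmark_of(n,"wrist")[:3]: print(n,at(d,l["pixel"],dict(passed=.04,liner=.005,crate=0)[n],True).round(4),l["pixel"],l["score"])
print(p,r.read_state()["clock"])
d=r.camera("top")
for n,z in (("liner",.005),("crate",0),("stock0",.005)):
  for l in r.landmark_of(n,"top")[:3]: print("top",n,at(d,l["pixel"],z).round(4),l["pixel"],l["score"])
cv2.imwrite("pics/q_top.png",cv2.resize(d["frame"][120:260,200:420],None,fx=3.5,fy=3.5,interpolation=cv2.INTER_CUBIC))
E
```

```text
liner [ 0.4582 -0.3975] [586.6, 219.2] 0.81
liner [ 0.484  -0.3037] [542.7, 226.5] 0.59
crate [ 0.5189 -0.3493] [562.5, 191.7] 0.75
crate [ 0.6371 -0.0382] [321.7, 184.6] 0.53
[ 0.64740569 -0.03864855] 27.625
top liner [ 0.4679 -0.3897] [368.8, 202.8] 0.58
top crate [ 0.5149 -0.3517] [356.6, 191.6] 0.89
top stock0 [ 0.4513 -0.5313] [408.1, 203.2] 0.84
top stock0 [ 0.5751 -0.3174] [345.4, 176.4] 0.8
top stock0 [ 0.4115 -0.6204] [434.2, 211.4] 0.72
```

View pics/q_wrist.png

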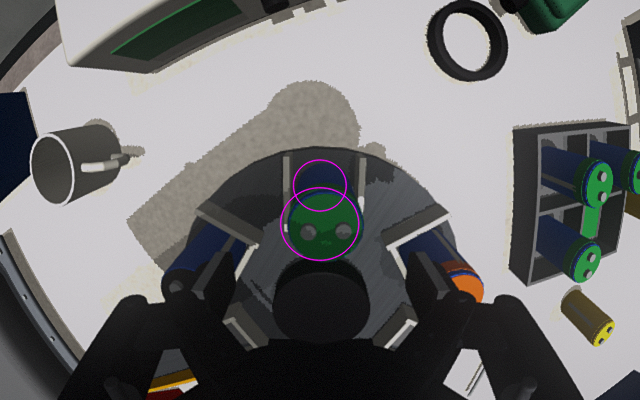

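View pics/q_top.png

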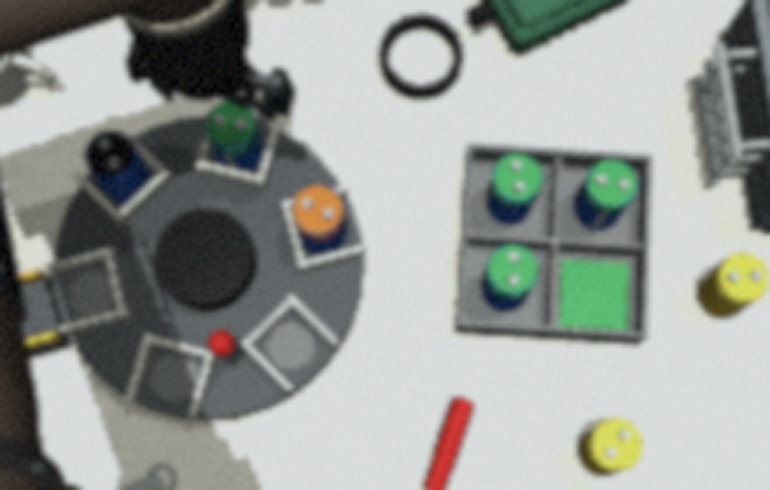

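```bash
python3 - <<'E'
from capov import *; from g import *
from station import r
def S(n): s=r.read_state(); print(n,round(s["clock"],2),s["ee_pos"].round(4),s["ft_force"].round(1),round(s["width"],4))
d=r.camera("top"); hsv=cv2.cvtColor(d["frame"],cv2.COLOR_BGR2HSV)
m=cv2.inRange(hsv,(50,90,60),(80,255,255)); m[:,:355]=0;m[:190]=0;m[:,400:]=0
n,lab,st,ce=cv2.connectedComponentsWithStats(m); i=1+np.argmax(st[1:,4]); cnt=np.argwhere(lab==i)[:,::-1].astype(np.float32)
rc=cv2.minAreaRect(cnt); print(st[i],ce[i],rc, at(d,ce[i],.007),at(d,rc[0],.007))
ds=r.camera("scene")
B=L-np.radians(120); p=c+.12*u(B)
print(r.line_to([*p,.167],v=.12,stop_force=8)); S("down")
r.move_gripper(.045); S("grip")
r.line_to([*p,.20],v=.08); S("lift1")
r.line_to([*p,.32],v=.25); S("lift")
dw=r.camera("wrist"); cv2.imwrite("pics/s_wrist.png",dw["frame"])
E
```

```text
[360 194  20  20 355] [369.18873239 203.76619718] ((369.0818786621094, 203.7721405029297), (19.290510177612305, 18.55880355834961), 3.814074993133545) [ 0.4638787  -0.39027462] [ 0.46389798 -0.38988672]
False
down 28.81 [ 0.6479 -0.0386  0.1677] [ 0.6 -0.4  0.5] 0.0852
grip 29.23 [ 0.6478 -0.0386  0.1681] [-0.9  0.2  5.5] 0.0491
lift1 29.8 [ 0.6469 -0.0386  0.2001] [-0.7  0.  -3.1] 0.0491
lift 30.43 [ 0.6467 -0.0385  0.3189] [-1.1 -0.6 -4.1] 0.0488
```

View pics/s_wrist.png

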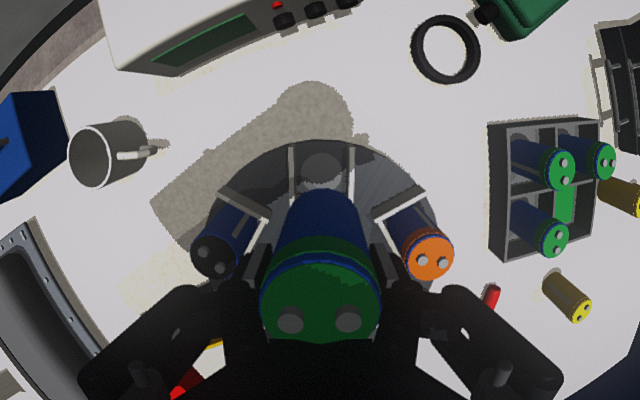

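```bash
python3 - <<'E'
from capov import *; from g import *
from station import r
def S(n): s=r.read_state(); print(n,round(s["clock"],2),s["ee_pos"].round(4),s["ft_force"].round(1),round(s["width"],4))
t=np.array([.464,-.391])
r.move_ptp([*t,.32],down(np.radians(-140))); S("over")
d=r.camera("wrist"); im=d["frame"].copy()
cyl(im,lambda X:projw(d,X),t,.007,1,np.zeros(2),(255,0,255),h=.0)
for k in range(4): pass
cv2.imwrite("pics/t_wrist.png",im)
d=r.camera("scene"); im=cv2.resize(d["frame"][130:270,180:340],None,fx=4,fy=4,interpolation=cv2.INTER_CUBIC)
cyl(im,lambda X:proj(d,X),t,.007,4,np.array([180,130]),(255,0,255))
cv2.imwrite("pics/t_scene.png",im)
E
```

```text
over 31.96 [ 0.4647 -0.3904  0.3199] [-0.1 -0.2 -3.4] 0.0486
```

View pics/t_wrist.png

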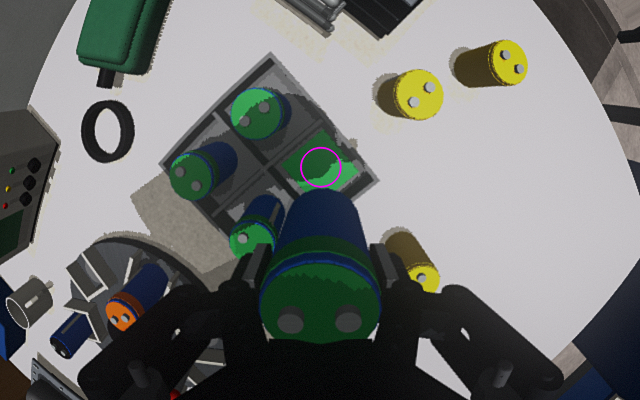

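View pics/t_scene.png

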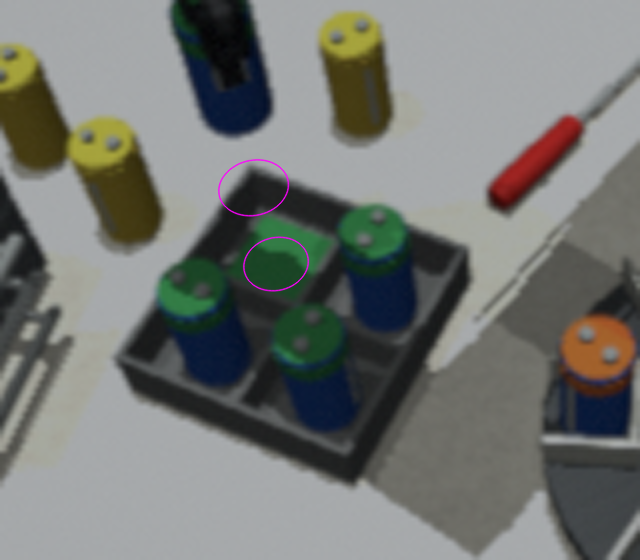

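```bash
python3 - <<'E'
from capov import *; from g import *
from station import r
def S(n): s=r.read_state(); print(n,round(s["clock"],2),s["ee_pos"].round(4),s["ft_force"].round(1),round(s["width"],4))
t=np.array([.4632,-.3895])
r.line_to([*t,.16],v=.15); S("near")
print(r.line_to([*t,.131],v=.025,stop_force=4)); S("touch")
d=r.camera("wrist"); cv2.imwrite("pics/v_wrist.png",d["frame"])
d=r.camera("scene"); cv2.imwrite("pics/v_scene.png",cv2.resize(d["frame"][130:270,180:340],None,fx=4,fy=4,interpolation=cv2.INTER_CUBIC))
E
```

```text
near 33.27 [ 0.4637 -0.3898  0.1609] [ 0.  -0.3 -3.9] 0.0488
True
touch 34.19 [ 0.4632 -0.3896  0.1351] [-0.8  0.6  4.8] 0.0491
```

View pics/v_wrist.png

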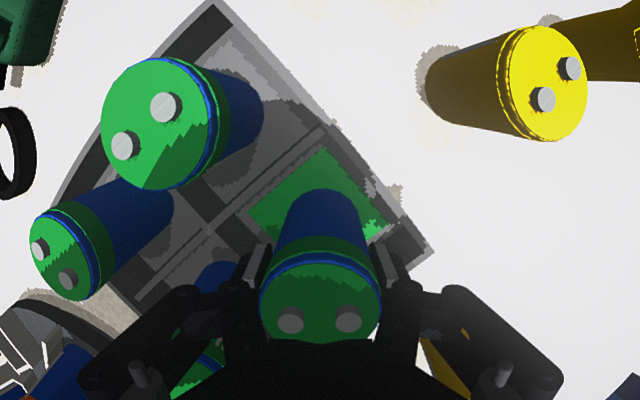

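View pics/v_scene.png

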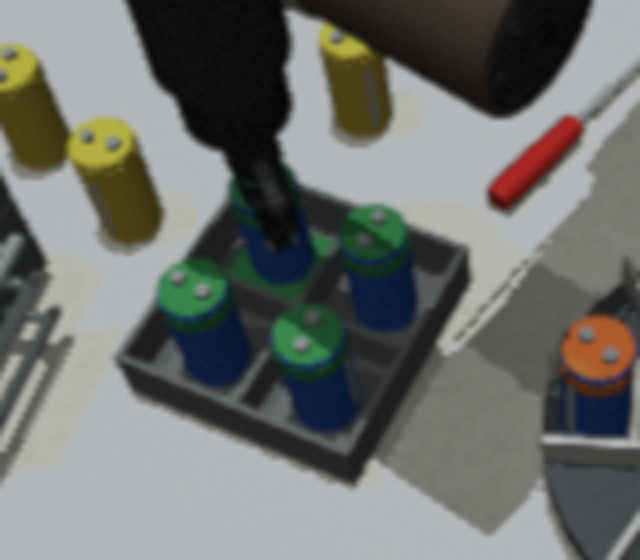

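```bash
python3 - <<'E'
from capov import *; from g import *
from station import r
def S(n): s=r.read_state(); print(n,round(s["clock"],2),s["ee_pos"].round(4),s["ft_force"].round(1),round(s["width"],4))
t=np.array([.4632,-.3895])
r.move_gripper(.058); r.hold(.15); r.move_gripper(.068); S("open")
r.line_to([*t,.18],v=.1); r.line_to([*t,.32],v=.3); S("up")
d=r.camera("wrist"); cv2.imwrite("pics/w_wrist.png",d["frame"])
r.move_ptp([.30,-.50,.32],down(np.radians(-140))); S("away")
for n in ("scene","top"):
    d=r.camera(n); cv2.imwrite(f"pics/w_{n}.png",d["frame"])
im=cv2.imread("pics/w_scene.png")[130:300,180:520]; cv2.imwrite("pics/w_scenec.png",cv2.resize(im,None,fx=2.35,fy=2.35,interpolation=cv2.INTER_CUBIC))
im=cv2.imread("pics/w_top.png")[130:260,150:420]; cv2.imwrite("pics/w_topc.png",cv2.resize(im,None,fx=2.9,fy=2.9,interpolation=cv2.INTER_CUBIC))
E
```

```text
open 34.97 [ 0.4622 -0.389   0.1338] [0.2 0.5 0. ] 0.0677
up 36.19 [ 0.4631 -0.3893  0.3198] [ 0.6  0.4 -0.2] 0.068
away 37.05 [ 0.2995 -0.5001  0.3192] [ 0.4 -0.7 -0.4] 0.0683
```

View pics/w_wrist.png

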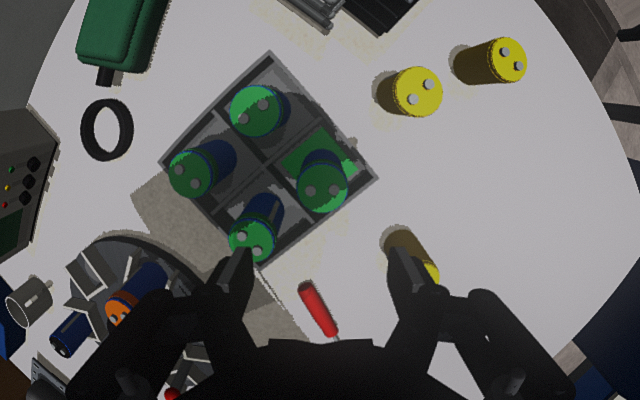

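View pics/w_scenec.png

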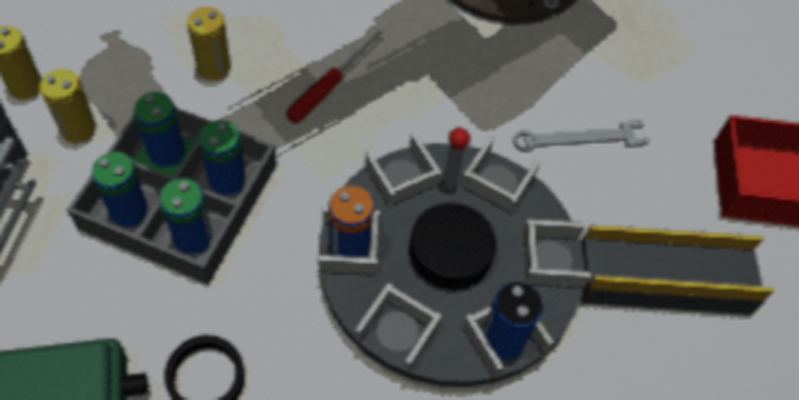

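View pics/w_topc.png

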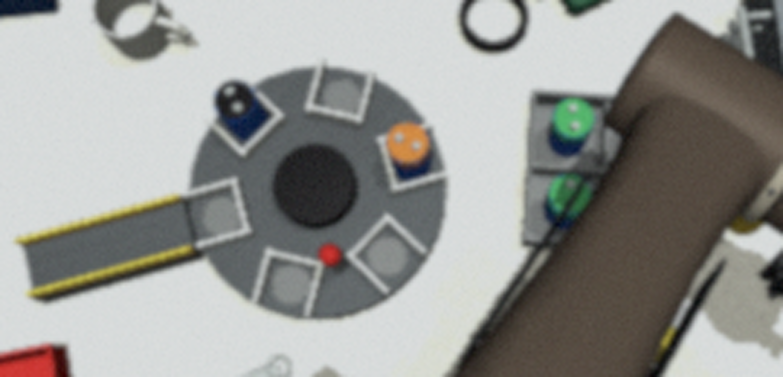

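```bash
python3 - <<'E'
from capov import *; from g import *
from station import r
tl=[]
for n,off in (("scene",(370,225)),("top",(200,130))):
    d=r.camera(n); s=6; im=cv2.resize(d["frame"][off[1]:off[1]+70,off[0]:off[0]+65],None,fx=s,fy=s,interpolation=cv2.INTER_CUBIC)
    cyl(im,lambda X:proj(d,X),c+.12*u(L-np.pi/3),.04,s,np.array(off),(255,0,255)); tl.append(im)
cv2.imwrite("pics/x.png",np.hstack(tl))
for n in ("scene","top"):
    d=r.camera(n)
    for l in r.landmark_of("fresh",n)[:1]: q=at(d,l["pixel"],.04);print(n,np.linalg.norm(q-c),np.degrees(np.arctan2(*(q-c)[::-1])-L))
E
```

```text
scene 0.12973133476369994 -58.459719096461974
top 0.12751962419729093 -60.46477463914025
```

View pics/x.png

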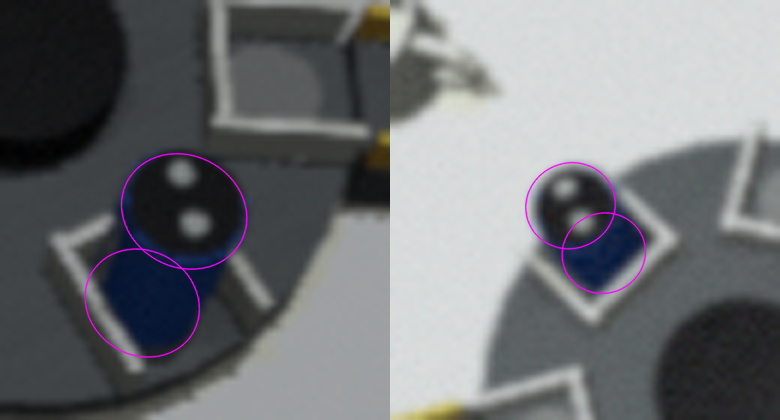

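```bash
python3 -c "
from station import r
r.job_done(); print(r.read_state()['clock'])"
```

```text
the job is handed in; nothing more can be done
the job is handed in; nothing more can be done
```

The job is done and handed in at about 37.5 s, in the order asked. No verdict is reported.

- **Black-topped capacitor:** I slid it along the lane into the empty wheel pocket. On the first push it leaned about 14° in the grip and stopped roughly 10 mm short. I released it, it stood up again, and I re-gripped it along the lane and slid it to the back wall. It stopped at 119–120 mm from the axis, where 120 mm was expected. While it leaned, the rear edge of its underside probably rose by up to about 12 mm, though the arm never lifted it.
- **Wheel:** I turned it one click clockwise by the post, with tool forces of about 4 N or less at each check. Afterwards the knob measured about 88° from the lane, where 90° was expected. The next pocket lines up with the lane.
- **Green-topped capacitor:** I lifted it out of the wheel and lowered it onto the green liner, stopping at first contact. I released it, and it stands upright in its cell.
- **Last checks:** The orange-topped capacitor is still in its pocket, and the three others in the crate and the yellow look-alikes stand as before. The black capacitor's outline matches the home position to about 2 mm in two cameras. The network's own points put it at 128–130 mm, which disagrees; I trusted the wall contact and the outline.

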